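Open the spring-jaw work holder to the marker and hold it

TASK

Swing the safety catch of the spring-jaw work holder all the way out to its stop, then take the carriage by its upright grip and pull it open against the spring until the line on the carriage stands level with the line on the size marker, and keep it there so that I can lay the brooch between the jaws. Finish while still holding it: if let go, the jaws snap shut. Leave the size marker where it is set and do not disturb the box, tin and block lying nearby.

Things in the scene. Friction and masses are not known exactly. Their poses are not given: they have to be found in the camera images.
- holder: Grey steel bed of the work holder, fixed to the bench, 290 x 130 x 18 mm; origin at bench height directly below the grip with the jaws shut; x points from the grip to the jaws (away from the robot, within 0.4 rad), y to the catch's side, z up. Fixed jaw at x = 75 to 95 mm, 64 mm wide; jaw tops 72 mm above the bench.
- opening (a joint): How far the carriage is pulled open, m: 0 jaws shut, grows along the holder's -x (towards the robot), stop at 0.085. A spring pulls it shut: about 5.5 N at 0 and 110 N/m more, plus about 1 N friction. With the catch in, the strut blocks it. Carriage: aluminium, 56 mm wide, top 46 mm above the bench; moving jaw 62 to 74 mm behind the grip.
- grip_mid (a point): Centre of the graspable part of the upright steel pull grip on the carriage, 80 mm above the bench. The grip is a plate 12 mm thick along the holder's x, 36 mm wide along y; it stands from the carriage's top (46 mm above the bench) to 95 mm above the bench. Axes as the holder's.
- carriage: The sliding carriage with its upright pull grip and moving jaw; its origin lies 80 mm below grip_mid, at bench height. Axes as the holder's.
- index_line (a point): Black line, 3 mm wide, on the tab at the carriage's side away from the catch, 46 mm above the bench; it lies level (along the holder's x) with the middle of the grip and moves with the carriage.
- mark_line (a point): Black line, 3 mm wide, on top of the size marker: a small steel block 14 x 14 mm, top 46 mm above the bench, on the bed's side rail next to the carriage. It is set 35 to 65 mm along the holder's -x from where the carriage's line rests with the jaws shut, and the carriage's line is to be brought beside it. It is only held by friction (12 N).
- catch (a joint): Angle of the safety catch, rad: near 0 it is in (its strut points along the holder's +x and blocks the carriage), 1.57 is fully out at its stop (strut along +y, clear of the carriage). It grows counter-clockwise seen from above, is stiff (0.12 Nm) and stays where it is left.
- catch_knob (a point): Centre of the graspable part of the upright round steel knob on the catch, 14 mm in diameter, standing from 40 to 84 mm above the bench; this point is 70 mm above the bench and 55 mm from the pivot.
- catch_pivot (a point): The vertical pivot of the catch, at 34 mm above the bench; fixed in the holder 110 mm along -x and 48 mm along +y from its origin. The dark steel strut is 14 mm wide and reaches 100 mm from the pivot; its top is 39 mm above the bench. The pivot pin ends 50 mm above the bench.
- ring_box: Bystander: open green box with a brooch in it, 75 x 105 x 26 mm; origin at the centre of its underside. Leave alone.
- tin: Bystander: round red tin with a steel lid, 60 mm in diameter, 26 mm high; origin at the centre of its underside. Leave alone.
- block: Bystander: square steel bench block, 66 x 66 x 22 mm; origin at the centre of its underside. Leave alone.

How it is judged:
On the way, in this order (a step that is already met when the one before it is completed fails the run):
1. the catch is swung out to its stop while the jaws are still shut (value of joint catch above 1.35 rad and value of joint opening below 0.01 m), for 0.2 s.
2. the carriage is pulled to the marker and held (x of index_line in the frame of mark_line between -0.005 and 0.005 m and contact force between the fingers and carriage above 3 N), for 0.5 s.
At the end, for the whole second after the job is handed in: The catch stands out at its stop (over 1.35 rad); the line on the carriage is within 5 mm of the marker's line along the slide; the fingers bear on the carriage or its grip with more than 3 N and the carriage is still; the marker has not moved by more than 4 mm (all of step 2 and value of joint opening above 0.025 m and velocity of joint opening between -0.01 and 0.01 m/s and value of joint catch above 1.35 rad and distance of mark_line from where it was at the start of the episode below 0.004 m); the arm keeps its last pose, push and grip.
It fails at once if a bystander is disturbed (moved by more than 25 mm) (distance of any of ring_box, tin, block from where it was at the start of the episode above 0.025 m).
It fails at once if the size marker is shifted (distance of mark_line from where it was at the start of the episode above 0.004 m).
It also fails if it takes over 48 s, if anything falls off the work surface, if the arm or the gripper's body presses on something with over 40 N, if the wrist force passes 120 N, or if a joint passes its speed limit or range.

ROBOT

A 6-joint arm with a two-finger parallel gripper is mounted at the origin on the work surface. World frame = base frame: x ahead of the robot, y to its left, z up, the work surface at z = 0. Lengths are in m, angles in rad, forces in N, time in s.
With the tool pointing down it reaches from about 0.35 to 0.975 m from the base axis. Payload 4.9 kg.
Tool frame: the origin (TCP) lies between the finger pads; the fingertips stand 14 mm ahead of it and the grasp point (between the pads) lies 5 mm behind it (manip.tcp_to_tips is the distance from the TCP to the fingertips, in m); z points along the fingers, y is the line along which they close (so a half turn about z gives the same grasp; the last joint's range is limited). The gripper opens to 85 mm and grips with 20 to 120 N. Pads are 22 mm wide; open, the fingers measure 114 mm over their backs; the gripper's body (76 mm by 85 mm) begins 54 mm behind the grasp point. The pads swing forward as they close: fully open they stand 13 mm farther back than shut.
Start: joints at [0.985, 0.053, 1.613, -0, 1.476, -0.119], TCP at [0.281, 0.558, 0.245] pointing down, gripper open.
Joint ranges: [-3.01, 3.01], [-1.01, 2.22], [0.06, 2.58], [-1.02, 4.17], [0.09, 2.62], [-3.14, 3.14]. Speed limits (rad/s): [2.57, 2.57, 3.14, 3.14, 3.14, 3.14].

INTERFACE

Orientations are given as a unit quaternion [w, x, y, z].
In Python, from plant import manip gives the robot as it stands.
- The arm moves only by the tool servo_tool, never from a script. Its argument "moves" is a list that holds one entry, the list of rows, each a list of 7 numbers: the shift along the tool's x, y, z in mm, then the turn, a rotation vector about the tool's x, y, z in degrees, then the finger opening in mm, from 0 to 85.4. In form: [[[x, y, z, ax, ay, az, fingers], ...]]. A call has 1 to 12 rows; each row shifts and turns the commanded pose from where the row before left it, along the tool's axes as they then stand; what a row does not reach is not made up. A row lasts 1/8 s, in which the tool goes at most 62.5 mm and 10.7 degrees, less where a joint would pass 70% of its speed; a pose out of reach is approached as far as the arm can. A call with a gripper value outside its range is refused whole. The fingers move at their own pace and stop on an object; the grip force is fixed at half the most. Time passes only in rows, so rows that do not move let the fingers close. It gives the time, the measured TCP pose, the force, the opening and the grip force at its end, in the units of the state.
- manip.state(): the state, without advancing time (a new reading comes with each control period).
- manip.grab_frame(name): name is "side" or "top"; returns a dict with "image" (420x560x3 uint8, blue, green, red), "mtx" (3x3 intrinsics, pixels), "eye" and "rotation" of the camera in the world. Camera axes: x right, y down, z forward; pixel columns grow to the right and rows downward; lengths in m; the calibration is good to about 2 mm. A picture is of the moment at which its call begins. There is no depth.
- manip.job_done(): hands the job in; it is judged then, once.
The state is a dict: "time": time; "joint_pos": joint angles; "joint_vel": joint speeds; "joint_efforts": joint torques, N m; "tool_pos": TCP position; "tool_rot": TCP orientation; "contact_force": force on the tool from outside, world axes, zero at the start; "ft_torque": the same for the moment, N m; "gripper_width": opening from 0.0 (shut) to 1.0 (fully open); "grasp_force": force on a finger pad.
Only numpy, scipy, OpenCV 4.12 (cv2) and the standard library are available. Lean on these libraries where they do the work, as an engineer would, in place of code of your own. Each camera call takes 0.05 s, during which the arm holds its last target. There are 200 camera calls.

## Working session

There is one attempt and no reset: what is moved stays moved. The work goes in short steps, Python scripts to look and compute and a tool call to move; the robot and the scene stay as the last step left them, time stands still between calls to the robot, and variables do not carry over. Pictures are saved under pics/ and viewed, at most 10 in all, crops included, and the job is handed in when it is done.

Besides the shell and the picture viewer there is one more tool, called by a JSON object that holds its "method" and its "body", one argument or row to a line. servo_tool: Moves the arm, as the interface text tells. Its arguments: {"type":"object","properties":{"moves":{"type":"array"}},"required":["moves"]}

```bash
mkdir -p pics
python3 - <<'E'
from plant import manip
import cv2
for n in("top","side"):
    f=manip.grab_frame(n); cv2.imwrite(f"pics/{n}0.png",f["image"]); print(n,f["mtx"].tolist(),f["eye"],f["rotation"])
s=manip.state();print(s)
E
```

```text
top [[523.5189251501282, 0.0, 274.3370930782265], [0.0, 523.5189251501282, 208.65955250033983], [0.0, 0.0, 1.0]] [0.39298217 0.06204733 1.07995716] [ 0.06268274 -0.70341304  0.70401606 -0.07511559]
side [[530.2852150511977, 0.0, 284.6868512055629], [0.0, 530.2852150511977, 204.93982014093447], [0.0, 0.0, 1.0]] [ 0.55308886 -0.53644859  0.74572495] [-0.36526345  0.92942275 -0.05142129  0.01057435]
{'time': 0.1, 'joint_pos': array([ 9.84953114e-01,  5.33345204e-02,  1.61415473e+00,  8.35312458e-06,
        1.47599503e+00, -1.18981899e-01]), 'joint_vel': array([-0.00085031, -0.00052847, -0.00468283, -0.000167  , -0.00103084,
        0.00181447]), 'joint_efforts': array([ 3.31072542e-04, -3.94902992e+01, -3.71363211e+01, -7.95831147e-05,
        3.79213627e-03,  2.91288325e-05]), 'tool_pos': array([0.28099321, 0.55767319, 0.24416002]), 'tool_rot': array([-3.30363073e-04,  2.31316775e-01,  9.72878027e-01, -8.86254722e-04]), 'contact_force': array([-0.1037468 , -0.0365621 ,  0.13915337]), 'ft_torque': array([0.00450512, 0.01891733, 0.02727004]), 'grasp_force': 0.0, 'gripper_width': 1.0019443766978247}
```

View pics/top0.png

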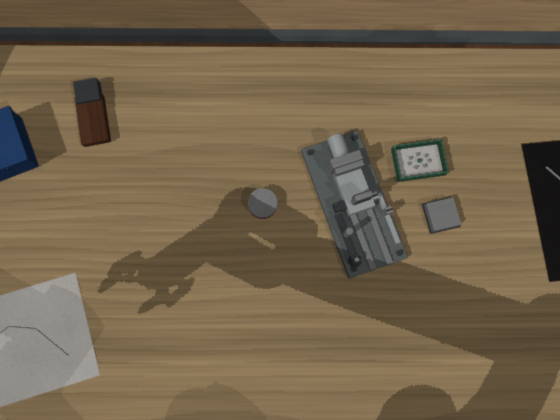

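View pics/side0.png

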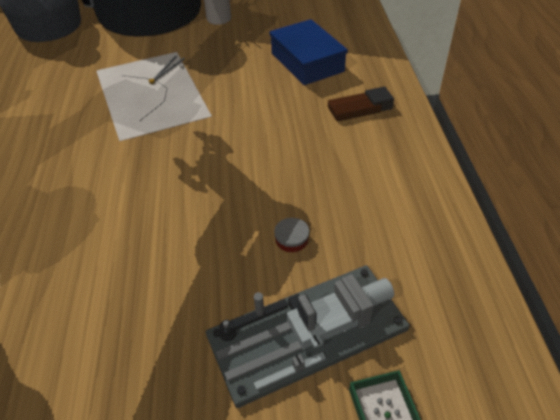

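The top view shows the holder at about (355,203), with the jaws towards the upper left. The box is at (419,160), the block at (442,214) and the tin at (263,203). Next I'll enlarge the holder.

Run:
```python
import cv2,numpy as np
a=cv2.imread("pics/top0.png")[125:280,295:415];b=cv2.imread("pics/side0.png")[260:405,200:415]
g=lambda i:np.uint8(255*(i/255.)**.6)
a=cv2.resize(g(a),None,fx=3.8,fy=3.8,interpolation=2);b=cv2.resize(g(b),None,fx=3.7,fy=3.7,interpolation=2)
cv2.imwrite("pics/a.png",a);cv2.imwrite("pics/b.png",b)
```

```text
(no output)
```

View pics/a.png

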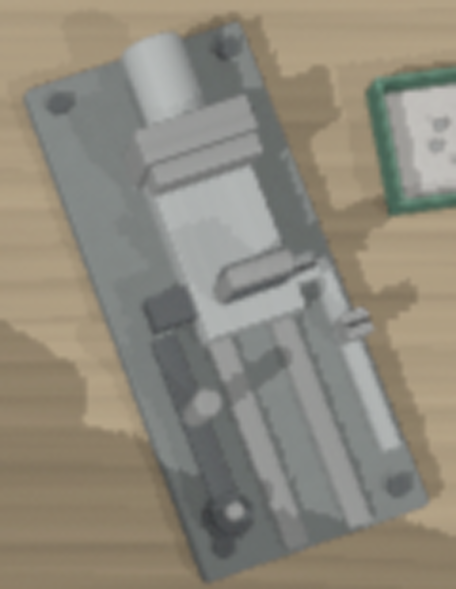

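View pics/b.png

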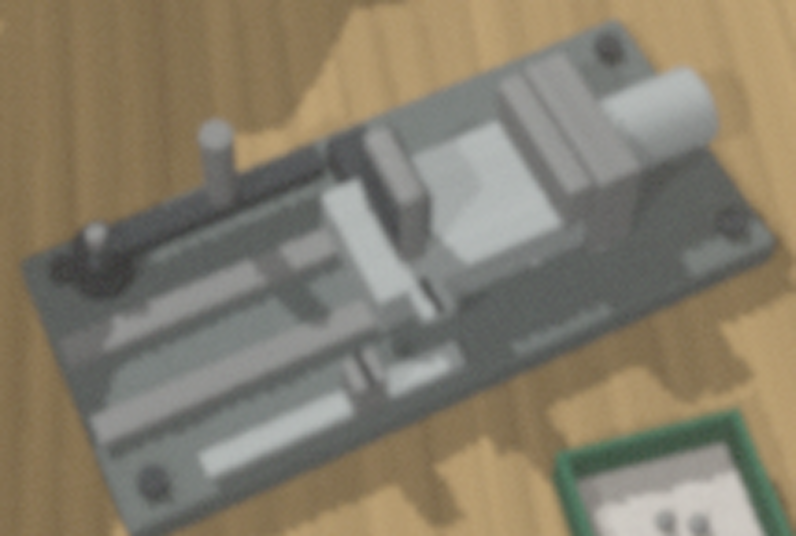

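The enlarged top view shows the knob top at (207,403), the pivot pin at (234,511), the grip at (255,272) and the marker at (355,322). In the enlarged side view, the knob is at (217,132), the pivot at (96,235), the grip top at (396,160), the carriage line at (432,292) and the marker line at (368,370).

```bash
cat > h.py <<'E'
import numpy as np,cv2
from scipy.spatial.transform import Rotation as R
C={"top":(523.519,274.337,208.66,[0.39298217,0.06204733,1.07995716],[0.06268274,-0.70341304,0.70401606,-0.07511559]),
"side":(530.285,284.687,204.94,[0.55308886,-0.53644859,0.74572495],[-0.36526345,0.92942275,-0.05142129,0.01057435])}
def onz(n,u,v,z):
    f,cx,cy,e,q=C[n];d=R.from_quat(q,scalar_first=True).apply([(u-cx)/f,(v-cy)/f,1]);e=np.array(e)
    return (e+d*(z-e[2])/d[2])[:2]
def A(x,y,z): return onz("top",295+(x+.5)/3.8-.5,125+(y+.5)/3.8-.5,z)
def B(x,y,z): return onz("side",200+(x+.5)/3.7-.5,260+(y+.5)/3.7-.5,z)
E
python3 - <<'E'
from h import *
np.set_printoptions(precision=4,suppress=True)
P={}
for k,z,a,b in[("pivot",.05,(234,511),(96,232)),("knob",.084,(207,403),(217,128)),("grip",.095,(257,269),(392,155)),("index",.046,None,(432,290)),("mark",.046,(355,320),(368,370))]:
    pa=A(*a,z) if a else np.nan*np.ones(2);pb=B(*b,z);print(k,pa,pb)
    P[k]=np.nanmean([pa,pb],0)
print("bed top",[A(*c,.018) for c in[(25,95),(240,25),(428,498),(205,580)]])
print("bed side",[B(*c,.018) for c in[(22,265),(615,22),(775,240)]])
c=np.array([A(*c,.018) for c in[(25,95),(240,25),(428,498),(205,580)]])
d=c[0]+c[1]-c[2]-c[3];th=np.arctan2(d[1],d[0]);ex=np.array([np.cos(th),np.sin(th)]);ey=np.array([-ex[1],ex[0]])
print("th",th)
o=P["pivot"]+110e-3*ex-.048*ey;print("origin via pivot",o)
for k in P: print(k,(P[k]-o)@ex,(P[k]-o)@ey)
for q in c: print((q-o)@ex,(q-o)@ey)
E
```

```text
pivot [ 0.4953 -0.1178] [ 0.4954 -0.1195]
knob [ 0.5467 -0.0999] [ 0.5475 -0.0984]
grip [ 0.614  -0.1257] [ 0.6141 -0.1257]
index [nan nan] [ 0.6263 -0.1582]
mark [ 0.5972 -0.1864] [ 0.5971 -0.189 ]
bed top [array([ 0.7304, -0.0142]), array([ 0.7718, -0.1358]), array([ 0.5054, -0.2281]), array([ 0.4618, -0.1067])]
bed side [array([ 0.4617, -0.1124]), array([ 0.7315, -0.0186]), array([ 0.7743, -0.1364])]
th 0.332530866524417
origin via pivot [ 0.615  -0.1281]
pivot -0.11000000000000007 0.048000000000000036
knob -0.054669912937799485 0.04954252583573112
grip -0.00012125412977719772 0.002566260132051018
index 0.0008547414181221905 -0.03212197286313241
mark -0.03628261845299687 -0.05047807633519267
0.14626328579577236 0.06997628449295928
0.14571837567201493 -0.05841454162544251
-0.13626528151815107 -0.05871247780930883
-0.13783390679203092 0.07027422067682555
```

{"method": "servo_tool", "body": {
  "moves": [
    [[-44, -38.5, 0, 0, 0, 0, 85], [-44, -38.5, 0, 0, 0, 0, 85], [-44, -38.5, 0, 0, 0, 0, 85], [-44, -38.5, 0, 0, 0, 0, 85], [-44, -38.5, 0, 0, 0, 0, 85], [-44, -38.5, 0, 0, 0, 0, 85], [-44, -38.5, 0, 0, 0, 0, 85], [-44, -38.5, 0, 0, 0, 0, 85], [-44, -38.5, 0, 0, 0, 0, 85], [-44, -38.5, 0, 0, 0, 0, 85], [-44, -38.5, 0, 0, 0, 0, 85], [-44, -38.5, 0, 0, 0, 0, 85]]
  ]
}}

```text
time: 1.6
tool_pos: [0.545, -0.0939, 0.2448]
tool_rot: [-0.0, 0.231, 0.973, 0.0]
contact_force: [1.3, 0.3, 0.7]
gripper_width: 0.997
grasp_force: 0.0
```

{"method": "servo_tool", "body": {
  "moves": [
    [[0, 0, 0, 0, 0, 10.5, 85], [0, 0, 0, 0, 0, 10.5, 85], [0, 0, 0, 0, 0, 10.5, 85], [0, 0, 0, 0, 0, 10.5, 85], [0, 0, 0, 0, 0, 10.5, 85], [0, 0, 0, 0, 0, 10.5, 85], [0, 0, 0, 0, 0, 10.5, 85], [0, 0, 0, 0, 0, 10.5, 85], [0, 0, 0, 0, 0, 10.5, 85], [0, 0, 0, 0, 0, 10.5, 85], [0, 0, 0, 0, 0, 10.5, 85], [0, 0, 0, 0, 0, 10.5, 85]]
  ]
}}

```text
time: 3.1
tool_pos: [0.5445, -0.092, 0.2446]
tool_rot: [-0.0, 0.973, 0.233, -0.0]
contact_force: [-0.1, 0.1, -0.2]
gripper_width: 0.993
grasp_force: 0.0
```

```bash
cat >> h.py <<'E'
def need(s,p,yaw):  # shift (mm) and turn (deg) in tool axes; yaw = world heading of tool y
    r=R.from_quat(s["tool_rot"],scalar_first=True)
    y=np.array([np.cos(yaw),np.sin(yaw),0]);z=np.array([0,0,-1.])
    t=R.from_matrix(np.c_[np.cross(y,z),y,z])
    print("tcp",s["tool_pos"].round(4),"shift",(r.inv().apply(np.array(p)-s["tool_pos"])*1e3).round(1),"turn",(r.inv()*t).as_rotvec(degrees=True).round(1),
     "F",s["contact_force"].round(1),"w",round(s["gripper_width"]*85.4,1),"gf",round(s["grasp_force"],1),"t",s["time"],"q",s["joint_pos"].round(2))
E
python3 -c "
from h import *;from plant import manip
need(manip.state(),[.547,-.099,.065],.33-np.pi/2)"
```

```text
tcp [ 0.5445 -0.092   0.2446] shift [ -0.8   7.5 179.6] turn [-0.  0.  8.] F [-0.1  0.1 -0.2] w 84.8 gf 0.0 t 3.1 q [-0.3  -0.12  1.78 -0.    1.48  0.8 ]
```

{"method": "servo_tool", "body": {
  "moves": [
    [[-0.8, 7.5, 0, 0, 0, 0, 85], [0, 0, 0, 0, 0, 8, 85], [0, 0, 30, 0, 0, 0, 70], [0, 0, 40, 0, 0, 0, 60], [0, 0, 40, 0, 0, 0, 60], [0, 0, 40, 0, 0, 0, 60], [0, 0, 20, 0, 0, 0, 60], [0, 0, 10, 0, 0, 0, 60], [0, 0, 0, 0, 0, 0, 60], [0, 0, 0, 0, 0, 0, 60]]
  ]
}}

```text
time: 4.35
tool_pos: [0.5489, -0.0995, 0.067]
tool_rot: [0.001, 0.986, 0.167, 0.001]
contact_force: [0.3, 0.3, 0.8]
gripper_width: 0.703
grasp_force: 0.0
```

Run:
```python
from h import *;from plant import manip
need(manip.state(),[.547,-.099,.065],.33-np.pi/2)
a=manip.grab_frame("side")["image"][200:400,180:420];cv2.imwrite("pics/s2.png",cv2.resize(np.uint8(255*(a/255.)**.6),None,fx=3,fy=3))
```

```text
tcp [ 0.5489 -0.0995  0.067 ] shift [-1.6 -1.1  2. ] turn [ 0.1 -0.1  0.4] F [0.3 0.3 0.8] w 60.1 gf 0.0 t 4.35 q [-0.31  0.07  1.91 -0.    1.16  0.92]
```

View pics/s2.png

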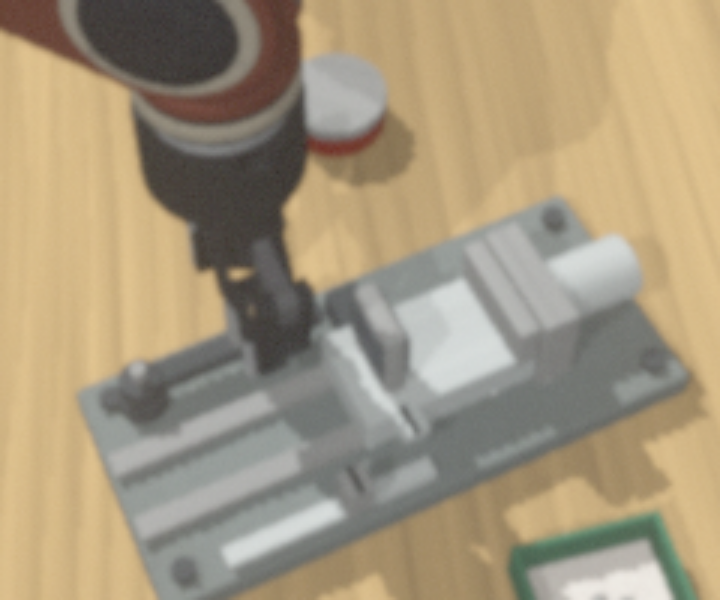

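The picture shows the fingers straddling the knob at about (265,310), clear of the grip plate at (385,330). I'll correct slightly and close.

{"method": "servo_tool", "body": {
  "moves": [
    [[-1.5, -1, 1, 0, 0, 0, 30], [0, 0, 0, 0, 0, 0, 5], [0, 0, 0, 0, 0, 0, 5], [0, 0, 0, 0, 0, 0, 5], [0, 0, 0, 0, 0, 0, 5], [0, 0, 0, 0, 0, 0, 5], [0, 0, 0, 0, 0, 0, 5]]
  ]
}}

```text
time: 5.28
tool_pos: [0.5463, -0.099, 0.0649]
tool_rot: [0.0, 0.986, 0.167, 0.0]
contact_force: [-0.1, -2.0, 5.0]
gripper_width: 0.147
grasp_force: 58.8
```

Run:
```python
from h import *;from plant import manip
need(manip.state(),[.547,-.099,.065],.33-np.pi/2)
```

```text
tcp [ 0.5463 -0.099   0.0649] shift [ 0.6  0.2 -0.1] turn [ 0.1 -0.   0.3] F [-0.1 -2.   5. ] w 12.6 gf 58.8 t 5.275 q [-0.31  0.07  1.91 -0.    1.16  0.92]
```

{"method": "servo_tool", "body": {
  "moves": [
    [[-0.68, -8.6, 0, 0, 0, -9, 5], [-0.68, -8.6, 0, 0, 0, -9, 5], [-0.68, -8.6, 0, 0, 0, -9, 5], [-0.68, -8.6, 0, 0, 0, -9, 5], [-0.68, -8.6, 0, 0, 0, -9, 5], [-0.68, -8.6, 0, 0, 0, -9, 5], [-0.68, -8.6, 0, 0, 0, -9, 5], [-0.68, -8.6, 0, 0, 0, -9, 5], [-0.68, -8.6, 0, 0, 0, -9, 5], [0, 0, 0, 0, 0, 0, 5], [0, 0, 0, 0, 0, 0, 5]]
  ]
}}

```text
time: 6.65
tool_pos: [0.484, -0.0666, 0.0647]
tool_rot: [0.003, 0.641, 0.767, -0.003]
contact_force: [-1.7, -17.4, 2.2]
gripper_width: 0.147
grasp_force: 58.8
```

Run:
```python
from h import *;from plant import manip
s=manip.state()
need(s,[.4773,-.0669,.065],.33)
d=s["tool_pos"][:2]-[.4953,-.1186];print(np.hypot(*d),np.arctan2(d[1],d[0])-.33)
```

```text
tcp [ 0.484  -0.0666  0.0647] shift [ 0.9 -6.7 -0.3] turn [-0.1  0.5 -8.7] F [ -1.7 -17.4   2.2] w 12.6 gf 58.8 t 6.65 q [-0.28 -0.09  2.07 -0.01  1.16 -0.46]
0.05320222569146236 1.4546509931380789
```

{"method": "servo_tool", "body": {
  "moves": [
    [[-1.5, -3, 0, 0, 0, -4, 5], [-0.5, -3.5, 0, 0, 0, -4, 5], [0, -1.5, 0, 0, 0, 0, 5], [0, 0, 0, 0, 0, 0, 5], [0, 0, 0, 0, 0, 0, 5]]
  ]
}}

```text
time: 7.28
tool_pos: [0.478, -0.0685, 0.0648]
tool_rot: [0.003, 0.587, 0.81, -0.001]
contact_force: [3.6, -9.7, 0.1]
gripper_width: 0.144
grasp_force: 58.6
```

Run:
```python
from h import *;from plant import manip
s=manip.state()
need(s,[.4773,-.0669,.065],.33)
d=s["tool_pos"][:2]-[.4953,-.1186];print(np.hypot(*d),np.arctan2(d[1],d[0])-.33)
```

```text
tcp [ 0.478  -0.0685  0.0648] shift [ 1.8 -0.2 -0.2] turn [ 0.1  0.3 -0.7] F [ 3.6 -9.7  0.1] w 12.3 gf 58.6 t 7.275 q [-0.3  -0.1   2.09 -0.    1.15 -0.61]
0.05295396089760212 1.573393873504334
```

{"method": "servo_tool", "body": {
  "moves": [
    [[0, 0, 0, 0, 0, 0, 50], [0, 0, 0, 0, 0, 0, 50], [0, 0, 0, 0, 0, 0, 50], [0, 0, 0, 0, 0, 0, 50], [0, 0, -25, 0, 0, 0, 50], [0, 0, -35, 0, 0, 0, 50], [0, 0, -20, 0, 0, 0, 50], [0, 0, 0, 0, 0, 0, 50]]
  ]
}}

```text
time: 8.28
tool_pos: [0.478, -0.0668, 0.1463]
tool_rot: [0.002, 0.586, 0.81, 0.001]
contact_force: [0.2, 0.2, -0.7]
gripper_width: 0.59
grasp_force: 0.0
```

Run:
```python
from h import *;from plant import manip
need(manip.state(),[.6142,-.1265,.076],.332)
```

```text
tcp [ 0.478  -0.0668  0.1463] shift [-99.2 110.4  70.9] turn [ 0.2  0.1 -0.8] F [ 0.2  0.2 -0.7] w 50.4 gf 0.0 t 8.275 q [-0.29 -0.22  2.04  0.    1.32 -0.61]
```

Moving above the grip; I'll look at the catch before descending.

{"method": "servo_tool", "body": {
  "moves": [
    [[-33, 37, 0, 0, 0, 0, 50], [-33, 37, 0, 0, 0, 0, 50], [-33, 36.5, 0, 0, 0, -0.8, 50], [0, 0, 0, 0, 0, 0, 50], [0, 0, 0, 0, 0, 0, 50]]
  ]
}}

```text
time: 8.9
tool_pos: [0.6115, -0.1254, 0.1424]
tool_rot: [-0.002, 0.58, 0.814, -0.0]
contact_force: [0.3, -0.7, -0.6]
gripper_width: 0.589
grasp_force: 0.0
```

Run:
```python
from h import *;from plant import manip
need(manip.state(),[.6142,-.1265,.076],.332)
a=manip.grab_frame("side")["image"][200:400,180:420];cv2.imwrite("pics/s3.png",cv2.resize(np.uint8(255*(a/255.)**.6),None,fx=3,fy=3))
```

```text
tcp [ 0.6115 -0.1254  0.1424] shift [-2.1  2.4 66.4] turn [-0.2 -0.1  0. ] F [ 0.3 -0.7 -0.6] w 50.3 gf 0.0 t 8.9 q [-0.32  0.14  1.7   0.    1.31 -0.65]
```

View pics/s3.png

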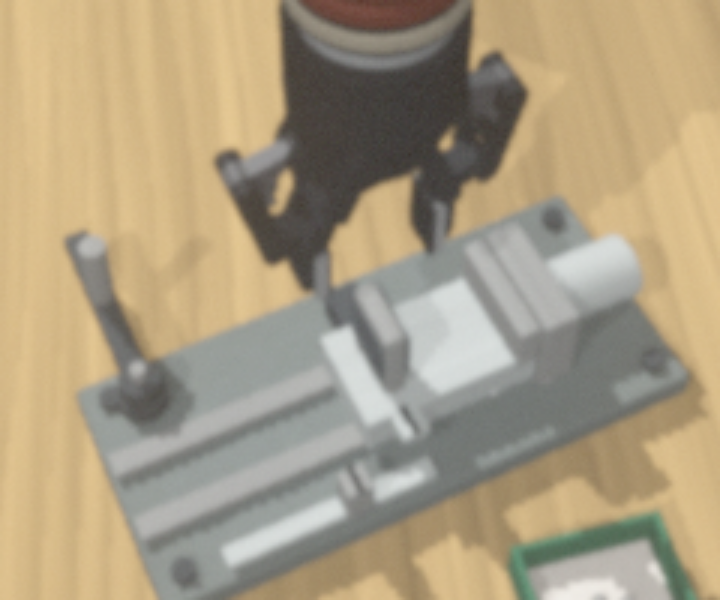

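The catch is fully out: the knob is at (90,245) and the strut points along +y from the pivot at (140,375). The jaws are shut and the fingers are above the grip. Descending and closing.

{"method": "servo_tool", "body": {
  "moves": [
    [[-2, 2.4, 10, 0, 0, 0, 50], [0, 0, 20, 0, 0, 0, 50], [0, 0, 20, 0, 0, 0, 50], [0, 0, 15, 0, 0, 0, 50], [0, 0, 2, 0, 0, 0, 50], [0, 0, 0, 0, 0, 0, 2], [0, 0, 0, 0, 0, 0, 2], [0, 0, 0, 0, 0, 0, 2], [0, 0, 0, 0, 0, 0, 2], [0, 0, 0, 0, 0, 0, 2], [0, 0, 0, 0, 0, 0, 2]]
  ]
}}

```text
time: 10.32
tool_pos: [0.615, -0.1277, 0.0785]
tool_rot: [-0.0, 0.58, 0.814, -0.001]
contact_force: [-5.0, -2.4, 3.4]
gripper_width: 0.13
grasp_force: 60.2
```

Run:
```python
from h import *;from plant import manip
need(manip.state(),[.6142,-.1265,.076],.332)
```

```text
tcp [ 0.615  -0.1277  0.0785] shift [ 1.4 -0.4  2.5] turn [-0.1  0.   0. ] F [-5.  -2.4  3.4] w 11.1 gf 60.2 t 10.325 q [-0.32  0.21  1.73 -0.    1.2  -0.65]
```

{"method": "servo_tool", "body": {
  "moves": [
    [[0, -2, 0, 0, 0, 0, 2], [0, -4, 0, 0, 0, 0, 2], [0, -4, 0, 0, 0, 0, 2], [0, -4, 0, 0, 0, 0, 2], [0, -4, 0, 0, 0, 0, 2], [0, -4, 0, 0, 0, 0, 2], [0, -4, 0, 0, 0, 0, 2], [0, -4, 0, 0, 0, 0, 2], [0, -3, 0, 0, 0, 0, 2], [0, 0, 0, 0, 0, 0, 2], [0, 0, 0, 0, 0, 0, 2]]
  ]
}}

```text
time: 11.7
tool_pos: [0.5869, -0.1375, 0.0785]
tool_rot: [0.003, 0.58, 0.814, 0.002]
contact_force: [7.0, 2.5, -1.8]
gripper_width: 0.128
grasp_force: 59.4
```

Run:
```python
from h import *;from plant import manip
need(manip.state(),[.615-.0365*np.cos(.332),-.1277-.0365*np.sin(.332),.0785],.332)
a=manip.grab_frame("side")["image"][310:390,250:350];cv2.imwrite("pics/s4.png",cv2.resize(np.uint8(255*(a/255.)**.6),None,fx=7,fy=7,interpolation=2))
b=manip.grab_frame("top")["image"][125:280,295:415];cv2.imwrite("pics/t4.png",cv2.resize(np.uint8(255*(b/255.)**.6),None,fx=3.8,fy=3.8,interpolation=2))
```

```text
tcp [ 0.5869 -0.1375  0.0785] shift [ 0.1 -6.7 -0. ] turn [0.4 0.1 0. ] F [ 7.   2.5 -1.8] w 10.9 gf 59.4 t 11.7 q [-0.35  0.15  1.8   0.    1.18 -0.69]
```

View pics/s4.png

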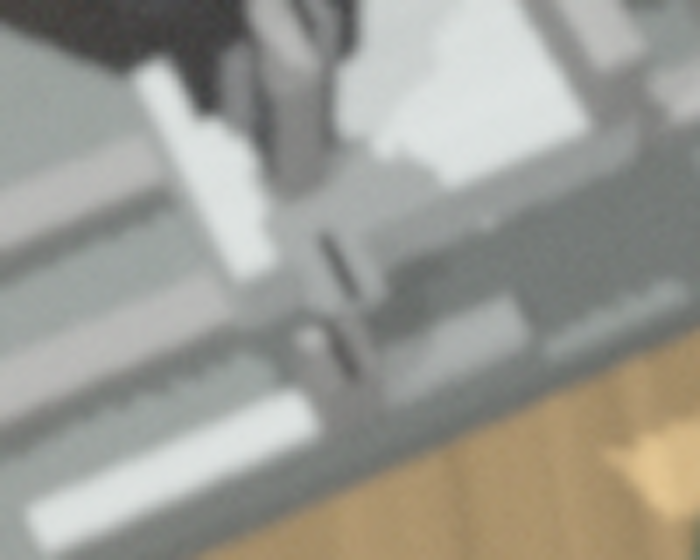

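The view shows the carriage line at about (340,267) and the marker line at about (345,350), both in crop pixels. Next I'll measure the remaining offset.

Run:
```python
from h import *
p=lambda x,y:onz("side",250+(x+.5)/7-.5,310+(y+.5)/7-.5,.046)
ex=np.array([np.cos(.332),np.sin(.332)])
print([round(float(p(*a)@ex)*1e3,1) for a in[(322,235),(340,266),(355,297),(330,318),(345,350),(358,378)]])
```

```text
[509.5, 509.8, 509.6, 503.0, 502.6, 502.4]
```

{"method": "servo_tool", "body": {
  "moves": [
    [[0, -2.5, 0, 0, 0, 0, 2], [0, -2.5, 0, 0, 0, 0, 2], [0, -2, 0, 0, 0, 0, 2], [0, 0, 0, 0, 0, 0, 2], [0, 0, 0, 0, 0, 0, 2], [0, 0, 0, 0, 0, 0, 2]]
  ]
}}

```text
time: 12.55
tool_pos: [0.5805, -0.1397, 0.0785]
tool_rot: [0.003, 0.58, 0.814, 0.002]
contact_force: [8.9, 1.6, -2.6]
gripper_width: 0.132
grasp_force: 59.4
```

Run:
```python
from h import *;from plant import manip
need(manip.state(),[.615-.0367*np.cos(.332),-.1277-.0367*np.sin(.332),.0785],.332)
a=manip.grab_frame("side")["image"][310:390,250:350];cv2.imwrite("pics/s5.png",cv2.resize(np.uint8(255*(a/255.)**.6),None,fx=7,fy=7,interpolation=2))
```

```text
tcp [ 0.5805 -0.1397  0.0785] shift [ 0.  -0.2  0. ] turn [0.4 0.1 0. ] F [ 8.9  1.6 -2.6] w 11.3 gf 59.4 t 12.55 q [-0.36  0.14  1.81  0.    1.18 -0.7 ]
```

View pics/s5.png

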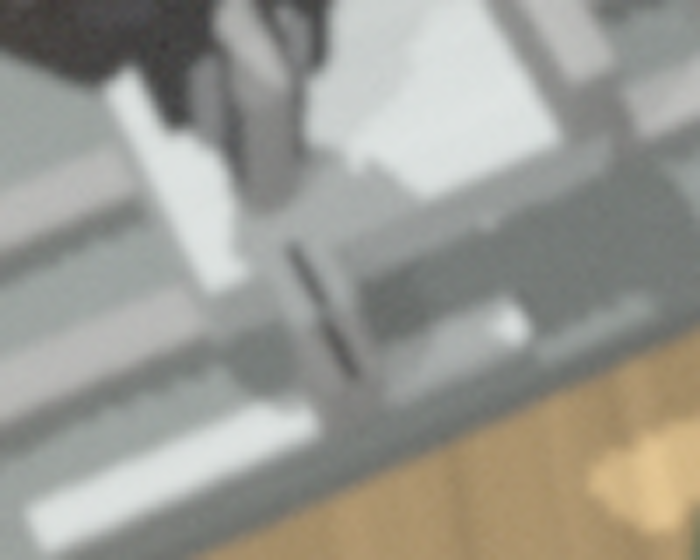

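The two lines now form one continuous line from (295,250) to (352,375), and the marker has not moved. I'll hold 0.6 s more and then hand in.

{"method": "servo_tool", "body": {
  "moves": [
    [[0, 0, 0, 0, 0, 0, 2], [0, 0, 0, 0, 0, 0, 2], [0, 0, 0, 0, 0, 0, 2], [0, 0, 0, 0, 0, 0, 2], [0, 0, 0, 0, 0, 0, 2]]
  ]
}}

```text
time: 13.22
tool_pos: [0.5805, -0.1396, 0.0785]
tool_rot: [0.003, 0.58, 0.814, 0.002]
contact_force: [9.2, 2.6, -4.4]
gripper_width: 0.126
grasp_force: 59.4
```

```bash
python3 -c "
from plant import manip
print(manip.state()['tool_pos'],manip.job_done())"
```

```text
the job is handed in; nothing more can be done
[ 0.58045818 -0.13964847  0.07849541] None
```

The catch is out at its stop, and the arm is holding the carriage open with its line level with the marker's; I handed the job in at about 13 s, and no verdict was returned.

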